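# Put the parts trays back on their own stacks

### The job

A full grey tray has been left crooked on top of the blue stack: it is too full to be gripped, so push it across, without lifting it, onto the grey stack beside it until it drops in and sits fully nested. Then take the empty blue tray that matches the blue stack, the one with a single divider, and set it down fully nested on the blue stack. Leave the other blue tray, whose two dividers will not nest, and the other things on the bench where they are, and do not shove the stacks out of place.

Things in the scene. Friction and masses are not known exactly. Their poses are not given: they have to be found in the camera images.
- grey_stack: Two grey parts trays nested in one another, 3 kg in all, loose. 130 mm (x) by 90 mm (y), rim 72 mm above the bench, walls 4 mm. The top one is full of brass bushings and has one 10 mm divider, as high as the rim, running along y. Origin: centre of the underside, z up. A tray nested on it has its origin straight over this one and 64 mm higher, x axes parallel (either way round).
- blue_stack: Two blue parts trays, nested, 3 kg, loose; size, origin, axes, rim and nested height as the grey stack. It stands beside it along y, on its left or right, centres 97 to 101 mm apart (7 to 11 mm gap), in line within 3 mm in x and 0.02 rad. The top one holds steel pins and has one 10 mm divider, as high as the rim, along x.
- full_tray: Grey tray 130 (x) x 90 (y) x 40 mm, 0.5 to 0.8 kg, full of brass bushings to 11 mm below its rim, one 10 mm divider along y. It starts on the blue stack, underside at 72 mm, 8 mm proud as the dividers cross, up to 12 mm off in x, 5 mm in y, turned up to 0.1 rad. Outer walls upright from 12 to 40 mm above the underside. Origin: centre of the underside, z up.
- full_tray_foot (a point): Under the full tray, centre of its foot (at its origin). The foot is 8 mm high, 117 x 77 mm, edges rounded 4 mm, with a 15 mm groove along y to straddle the divider below; it enters a grey tray's rim with 2.5 mm play on each side. Slid along y onto the grey stack at rim height and in line within about 4 mm in x, it tips in slightly and drops 8 mm by its own weight.
- blue_tray: Empty blue tray 130 (x) x 90 (y) x 40 mm, 0.13 to 0.21 kg, on the bench, with one divider along x in the middle. Foot 8 mm high with a groove along x: it nests on the blue stack with 2.5 mm play on each side, edges rounded 4 mm. Origin: centre of the underside, z up.
- blue_tray_grip (a point): Middle of the blue tray's divider, 30 mm above its underside: the place to grip it, closing along the tray's y. The divider is 10 mm thick and reaches from the inner floor (12 mm above the underside) to the rim (40 mm); the empty compartment on each side of it is 36 mm wide.
- odd_tray: Empty blue look-alike of the same outer size and colour, but with two 6 mm dividers along its x (three compartments); its foot nests on neither stack. It lies on the bench; it and the single-divider blue tray change places from start to start. Origin: centre of the underside.
- loupe: Black tapered eye loupe, 39 mm wide, 40 mm high, standing on the bench. Bystander. Origin: centre of the underside.
- screwdriver: Screwdriver with orange handle, 197 mm long (along its y), lying beyond the stacks. Bystander. Origin: centre of the underside.
- tweezers: Steel tweezers, 128 mm long (along its y), lying in front of the stacks. Bystander. Origin: centre of the underside.
- lens_ring: Trial lens in a black ring with grip tab, 58 x 50 x 8 mm, lying in front of the stacks. Bystander. Origin: centre of the underside.

How it is judged:
On the way, in this order (a step that is already met when the one before it is completed fails the run):
1. the full grey tray is nested on the grey stack (horizontal distance between full_tray and grey_stack below 0.005 m and z of full_tray in the frame of grey_stack between 0.061 and 0.0665 m and angle between the z axis of full_tray and the z axis of grey_stack, either way round below 0.04 rad and angle between the x axis of full_tray and the x axis of grey_stack, either way round below 0.07 rad), for 0.3 s.
2. the single-divider blue tray is nested on the blue stack (horizontal distance between blue_tray and blue_stack below 0.005 m and z of blue_tray in the frame of blue_stack between 0.061 and 0.0665 m and angle between the z axis of blue_tray and the z axis of blue_stack, either way round below 0.04 rad and angle between the x axis of blue_tray and the x axis of blue_stack, either way round below 0.07 rad), for 0.2 s.
At the end, for the whole second after the job is handed in: The full grey tray sits nested on the grey stack and the single-divider blue tray on the blue stack: each within 5 mm of straight over it, within 2.5 to 3 mm of the fully nested height, level within 0.04 rad and square within 0.07 rad, at rest; the odd tray is where it was (within 30 mm) (all of step 1 and all of step 2 and linear speed of each of full_tray, blue_tray below 0.02 m/s and distance of odd_tray from where it was at the start of the episode below 0.03 m); the robot touches nothing.
It fails at once if the full tray is lifted more than 25 mm (height (world z) of full_tray above 0.097 m).
It fails at once if the odd tray is moved more than 30 mm (distance of odd_tray from where it was at the start of the episode above 0.03 m).
It fails at once if a stack is shoved more than 30 mm (distance of any of grey_stack, blue_stack from where it was at the start of the episode above 0.03 m).
It fails at once if a tool on the bench is moved more than 30 mm (distance of any of loupe, screwdriver, tweezers, lens_ring from where it was at the start of the episode above 0.03 m).
It also fails if it takes over 72 s, if anything falls off the work surface, if the arm or the gripper's body presses on something with over 40 N, if the wrist force passes 120 N, or if a joint passes its speed limit or range.

### The arm

A 6-joint arm with a two-finger parallel gripper is mounted at the origin on a cart in front of the work surface, level with it; the furniture and walls round the work are solid. World frame = base frame: x ahead of the robot, y to its left, z up, the work surface at z = 0. Lengths are in m, angles in rad, forces in N, time in s.
With the tool pointing down it reaches from about 0.425 to 0.95 m from the base axis. Payload 3.5 kg.
Tool frame: the origin (TCP) lies at the very end of the fingers, on their centre line; the grasp point (between the pads) lies 19 mm behind it; z points along the fingers, y is the direction in which the jaws open and shut (so a half turn about z gives the same grasp; the last joint's range is limited). The gripper opens to 85 mm and grips with 20 to 120 N. Pads are 22 mm wide; open, the fingers measure 114 mm over their backs; the gripper's body (76 mm by 85 mm) begins 54 mm behind the grasp point. The pads swing forward as they close: fully open they stand 13 mm farther back than shut.
Start: joints at [-1.363, 0.286, 1.577, -0, 1.279, -0.15], TCP at [0.236, -0.632, 0.231] pointing down, gripper open.
Joint ranges: [-2.77, 2.77], [-0.9, 2.22], [0.21, 2.48], [-1.53, 4.67], [0.24, 2.81], [-2.84, 2.84]. Speed limits (rad/s): [2.79, 2.79, 3.14, 3.14, 3.14, 3.14].

### API

Orientations are given as a unit quaternion [x, y, z, w].
In Python, from plant import ctrl, imaging gives the robot as it stands.
- The arm moves only by the shell command python3 -m creep 'ROWS' [OPENING] [FORCE]. ROWS is JSON, one flat list of numbers, 4 for each row, row after row: the shift along the tool's x, y, z in units of 25 mm (1.0 is 25 mm), then the turn about the tool's z in units of 5 degrees (1.0 is 5 degrees). A call has 1 to 20 rows; each row is the pose to reach, as a shift and turn from the pose commanded when the call began, along the tool's axes at that moment; what a row does not reach only later rows make up. A row lasts 1/12 s, in which the tool goes at most 41.7 mm and 7.16 degrees, less where a joint would pass 70% of its speed; a pose out of reach is approached as far as the arm can. A call with a gripper value outside its range is refused whole. OPENING is the closure in counts, from 0 (fully open) to 255 (shut), set as the call begins (- or left out, the last holds). The fingers move at their own pace and stop on an object; FORCE is the grip in N (left out, the last holds). Time passes only in rows, so rows that repeat a pose let the fingers close. It gives the time, the measured TCP pose, the force and the opening at its end, in the units of the state.
- ctrl.get_state(): the state, without advancing time (a new reading comes with each control period).
- imaging.read_camera(name): name is "scene" or "side" or "wrist"; returns the picture (384x512x3 uint8, red, green, blue); there is no depth.
- imaging.camera_info(name): a dict with "intrinsics" (3x3 intrinsics, pixels), "origin" and "attitude" of the camera in the world. Camera axes: x right, y down, z forward; pixel columns grow to the right and rows downward; lengths in m; the calibration is good to about 2 mm. A picture is of the moment at which its call begins: read the wrist's pose just before it. camera_info takes no time and is no camera call; for the wrist camera it gives the pose at the moment of the call.
- ctrl.sign_off(): hands the job in, once; it reports no verdict.
Trained networks look in the newest picture that a camera, given by its name, has taken for a name from the list of things; names that differ only in an ending like _2 or _b are one class to them, and where a whole thing is asked for, a point or a joint stands for the part that bears it (a point fixed in the world has none). Each returns a list of dicts, best first, with "p" (0 to 1); they miss things now and then, are a little off and sometimes report something else, mostly with a low value. They report only what shows in the picture. A call takes as long as a camera call.
- imaging.silhouettes(camera, name): "mask" (384x512 bool, what is visible of it) and "uv" ([column, row] in pixels, amid what is visible of it).
The state is a dict: "time": time; "qpos": joint angles; "dq": joint speeds; "joint_efforts": joint torques, N m; "eef_pos": TCP position; "tcp_rot": TCP orientation; "contact_force": force on the tool from outside, world axes, zero at the start; "wrist_torque": the same for the moment, N m; "opening": opening from 0.0 (shut) to 1.0 (fully open).
Only numpy, scipy, OpenCV 4.12 (cv2) and the standard library are available. Lean on these libraries where they do the work, as an engineer would, in place of code of your own. Each camera call takes 0.05 s, during which the arm holds its last target.

## Working session

There is one attempt and no reset: what is moved stays moved. The work goes in short steps, Python scripts to look and compute and a shell command to move; the robot and the scene stay as the last step left them, time stands still between calls to the robot, and variables do not carry over. Pictures are saved under pics/ and viewed, and the job is handed in when it is done.

```bash
ls; mkdir -p pics
python3 - <<'E'
from plant import ctrl, imaging
import cv2
print(ctrl.get_state())
for n in ["scene","side","wrist"]:
    im=imaging.read_camera(n); cv2.imwrite(f"pics/{n}0.png",im[:,:,::-1])
    print(n,imaging.camera_info(n))
E
```

```text
pics
{'time': 0.0, 'qpos': array([-1.36297889e+00,  2.87224734e-01,  1.57816481e+00,  3.42614863e-06,
        1.27863511e+00, -1.50002604e-01]), 'dq': array([ 0.00076502, -0.00018385, -0.00026562, -0.0006203 ,  0.00046111,
        0.00092545]), 'joint_efforts': array([ 1.70171870e-05, -4.05984664e+01, -2.92625266e+01, -1.46999441e-04,
        5.85648901e-03,  3.24617837e-06]), 'eef_pos': array([ 0.23629635, -0.63158324,  0.22991441]), 'tcp_rot': array([ 9.84037608e-01,  1.77956479e-01, -3.35073746e-05, -1.21554094e-03]), 'contact_force': array([-0.46475341, -0.37122576,  0.40379021]), 'wrist_torque': array([-0.03049243,  0.03152062,  0.0028369 ]), 'opening': 1.0024246573968225}
scene {'intrinsics': array([[461.39747971,   0.        , 250.93772271],
       [  0.        , 461.39747971, 194.67586231],
       [  0.        ,   0.        ,   1.        ]]), 'origin': array([-0.03004479,  0.7170787 ,  0.75571265]), 'attitude': array([-0.2535876 ,  0.84887348, -0.44194561,  0.14068129])}
side {'intrinsics': array([[420.25397135,   0.        , 250.49719786],
       [  0.        , 420.25397135, 194.43136849],
       [  0.        ,   0.        ,   1.        ]]), 'origin': array([0.34186538, 0.79142548, 0.46794748]), 'attitude': array([-0.11093839,  0.82625951, -0.54840141,  0.06514436])}
wrist {'intrinsics': array([[266.42582669,   0.        , 254.00266803],
       [  0.        , 266.42582669, 191.00478597],
       [  0.        ,   0.        ,   1.        ]]), 'origin': array([ 0.30513565, -0.60663609,  0.37323853]), 'attitude': array([ 0.81358126, -0.56323958, -0.08345713,  0.1178203 ])}
```

View pics/scene0.png

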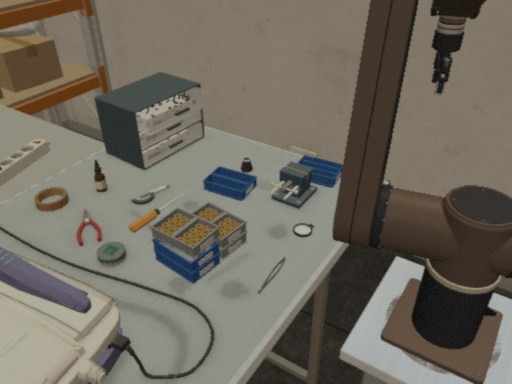

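View pics/side0.png

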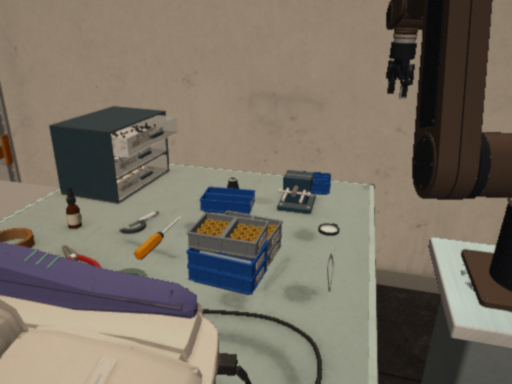

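View pics/wrist0.png

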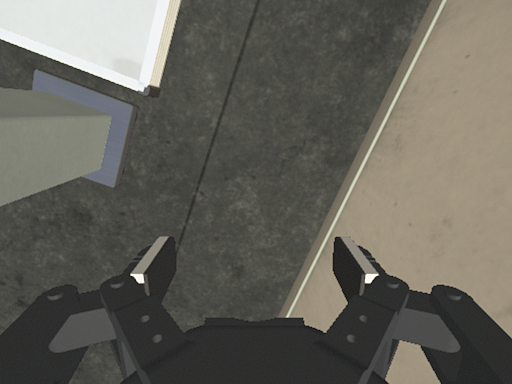

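The full tray sits on the blue stack (scene px ~187,230) and the grey stack is just behind it, to the robot's right. There are two blue trays, at ~(230,183) and ~(320,170). Next I'll measure them.

```bash
cat > h.py <<'E'
from plant import ctrl, imaging
import cv2, numpy as np
from scipy.spatial.transform import Rotation as R
def cam(n):
    c=imaging.camera_info(n); return np.array(c["intrinsics"]),np.array(c["origin"]),R.from_quat(c["attitude"]).as_matrix()
def ray(c,uv,z):
    K,o,M=c; d=M@np.linalg.solve(K,np.array([uv[0],uv[1],1.])); t=(z-o[2])/d[2]; return o+t*d
def proj(c,P):
    K,o,M=c; p=(np.atleast_2d(P)-o)@M; q=p@K.T; return q[:,:2]/q[:,2:]
E
python3 - <<'E'
from h import *
c=cam("scene")
im=imaging.read_camera("scene")
Z={"grey_stack":.072,"blue_stack":.04,"full_tray":.105,"blue_tray":.03,"odd_tray":.03,"loupe":.02,"screwdriver":.01,"tweezers":.005,"lens_ring":.005}
for n,z in Z.items():
    for r in imaging.silhouettes("scene",n)[:3]:
        print(n,round(r["p"],2),np.round(r["uv"]),r["mask"].sum(),np.round(ray(c,r["uv"],z),3))
v=cv2.resize(im[140:300,130:350],None,fx=3.6,fy=3.6,interpolation=cv2.INTER_CUBIC); cv2.imwrite("pics/crop.png",v[:,:,::-1])
E
```

```text
grey_stack 0.72 [226. 226.] 1333 [0.501 0.044 0.072]
blue_stack 0.96 [185. 261.] 1643 [0.532 0.163 0.04 ]
full_tray 0.85 [187. 230.] 2137 [0.542 0.133 0.105]
full_tray 0.73 [231. 184.] 1213 [ 0.568 -0.071  0.105]
full_tray 0.69 [321. 170.] 747 [ 0.406 -0.257  0.105]
blue_tray 0.64 [230. 183.] 1249 [ 0.644 -0.163  0.03 ]
odd_tray 0.56 [322. 168.] 787 [ 0.458 -0.378  0.03 ]
loupe 0.72 [249. 164.] 141 [ 0.666 -0.298  0.02 ]
screwdriver 0.9 [142. 222.] 310 [0.745 0.088 0.01 ]
screwdriver 0.15 [226. 228.] 1373 [ 0.547 -0.011  0.01 ]
tweezers 0.44 [266. 282.] 75 [0.361 0.089 0.005]
lens_ring 0.8 [300. 230.] 241 [ 0.385 -0.114  0.005]
```

View pics/crop.png

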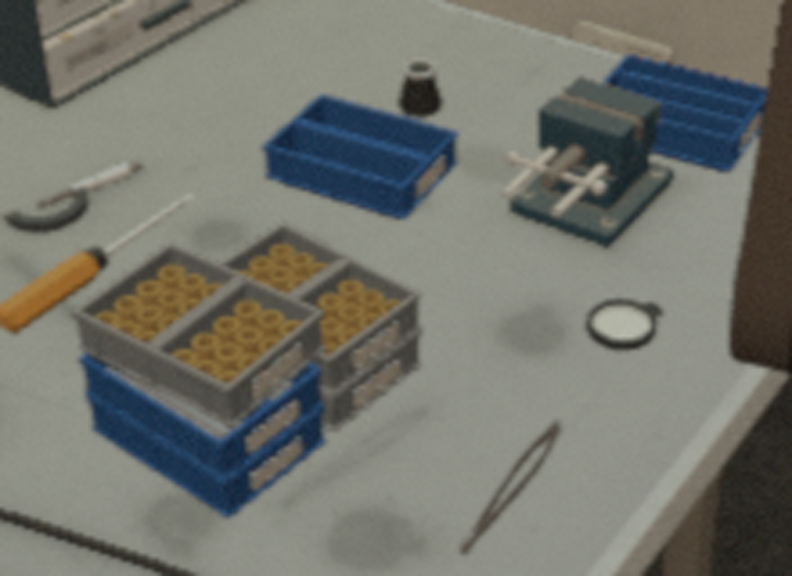

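Run:
```python
from h import *
s=ctrl.get_state(); T=R.from_quat(s["tcp_rot"]).as_matrix()
K,o,M=cam("wrist")
print("tool axes\n",T.round(3)); print("cam in tool",(T.T@(o-s["eef_pos"])).round(4)); print("cam axes in tool\n",(T.T@M).round(3))
print(np.degrees(np.arctan2(T[1,0],T[0,0])), s["time"])
```

```text
tool axes
 [[ 0.937  0.35   0.   ]
 [ 0.35  -0.937 -0.   ]
 [-0.     0.    -1.   ]]
cam in tool [ 0.0733  0.0003 -0.143 ]
cam axes in tool
 [[ 0.001 -0.958 -0.286]
 [ 1.     0.002 -0.001]
 [ 0.001 -0.286  0.958]]
20.502401456045206 0.65
```

```bash
python3 -m creep '[20.6,-21.4,-1.2,-13.9,20.6,-21.4,-1.2,-13.9,20.6,-21.4,-1.2,-13.9,20.6,-21.4,-1.2,-13.9,20.6,-21.4,-1.2,-13.9,20.6,-21.4,-1.2,-13.9,20.6,-21.4,-1.2,-13.9,20.6,-21.4,-1.2,-13.9,20.6,-21.4,-1.2,-13.9,20.6,-21.4,-1.2,-13.9,20.6,-21.4,-1.2,-13.9,20.6,-21.4,-1.2,-13.9,20.6,-21.4,-1.2,-13.9,20.6,-21.4,-1.2,-13.9,20.6,-21.4,-1.2,-13.9,20.6,-21.4,-1.2,-13.9,20.6,-21.4,-1.2,-13.9,20.6,-21.4,-1.2,-13.9,20.6,-21.4,-1.2,-13.9,20.6,-21.4,-1.2,-13.9]' 0 30
```

```text
time: 2.32
eef_pos: [0.5317, 0.0509, 0.2614]
tcp_rot: [0.706, 0.708, -0.0, 0.0]
contact_force: [-0.6, 0.1, -0.0]
opening: 0.999
```

Run:
```python
from h import *
c=cam("wrist"); im=imaging.read_camera("wrist")
np.save("w1.npy",im); np.savez("w1cam.npz",K=c[0],o=c[1],M=c[2])
v=cv2.resize(im,None,fx=1.5,fy=1.5,interpolation=cv2.INTER_CUBIC); cv2.imwrite("pics/w1.png",v[:,:,::-1])
for n,z in {"grey_stack":.072,"blue_stack":.072,"full_tray":.112}.items():
    for r in imaging.silhouettes("wrist",n)[:2]:
        print(n,round(r["p"],2),np.round(r["uv"]),r["mask"].sum(),np.round(ray(c,r["uv"],z),3))
        np.save(f"m_{n}.npy",r["mask"]); 
        cn,_=cv2.findContours(r["mask"].astype(np.uint8),0,1); k=max(cn,key=cv2.contourArea)
        P=np.array([ray(c,q[0],z)[:2] for q in k]).astype(np.float32); print(cv2.minAreaRect(P))
```

```text
grey_stack 0.68 [267. 177.] 6697 [0.549 0.044 0.072]
((0.5451169013977051, 0.03863844275474548), (0.0935235545039177, 0.1298152059316635), 83.5368423461914)
full_tray 0.77 [274. 100.] 11157 [0.552 0.135 0.112]
((0.5530835390090942, 0.13129490613937378), (0.08963493257761002, 0.1302415281534195), 88.1587142944336)
full_tray 0.58 [314. 296.] 2873 [ 0.611 -0.105  0.112]
((0.6132099032402039, -0.10692824423313141), (0.07784044742584229, 0.09036145359277725), 7.205477237701416)
```

View pics/w1.png

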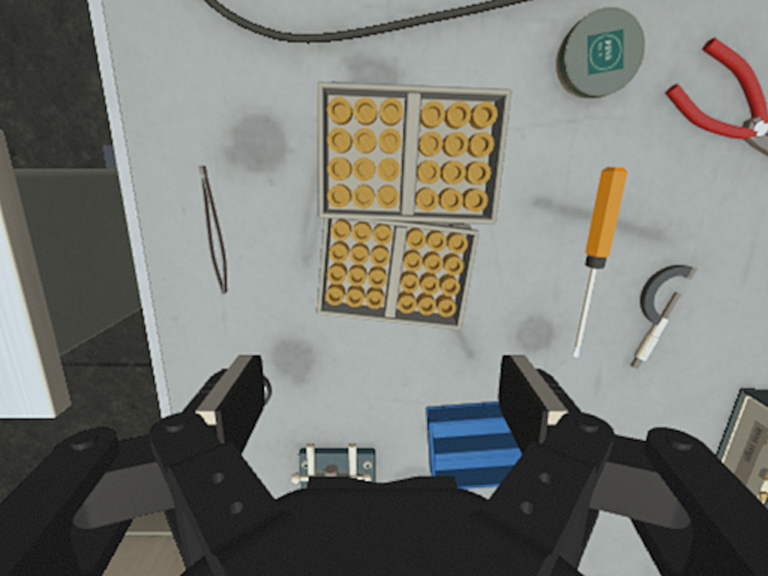

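The wrist view shows the full tray (rim corners 320,83 to 497,222, enlarged 1.5x) and the grey stack below it (318,312; 461,328; 476,228), turned about 6° clockwise. I'll refine the corners.

Run:
```python
import numpy as np,cv2
im=np.load("w1.npy")
v=cv2.resize(im[45:225,200:350],None,fx=3.3*1.0,fy=3.3,interpolation=cv2.INTER_CUBIC); print(v.shape);cv2.imwrite("pics/w1c.png",v[:,:,::-1])
```

```text
(594, 495, 3)
```

View pics/w1c.png

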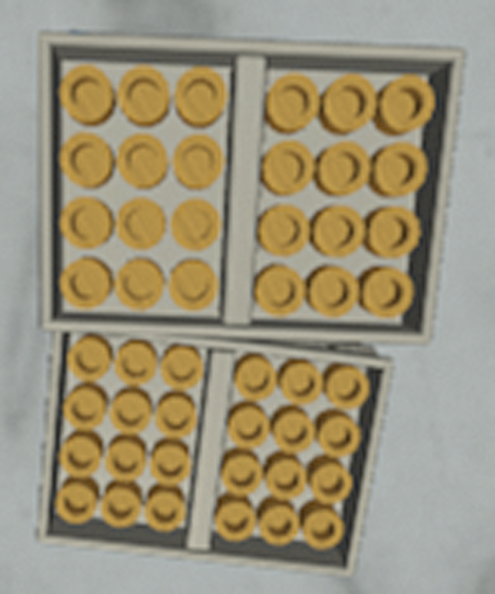

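Run:
```python
from h import *
from scipy.optimize import least_squares
d=np.load("w1cam.npz"); c=(d["K"],d["o"],d["M"])
f=lambda u,v,z: ray(c,(200+(u+.5)/3.3-.5,45+(v+.5)/3.3-.5),z)
def fit(pts,corn,z,x0):
    P=np.array([f(u,v,z)[:2] for u,v in pts]); C=np.array(corn)*[.065,.045]
    g=lambda p: ((C@np.array([[np.cos(p[2]),np.sin(p[2])],[-np.sin(p[2]),np.cos(p[2])]])+p[:2])-P).ravel()
    s=least_squares(g,x0); print(P.round(4).tolist(), s.x.round(4), (s.fun*1e3).round(1))
    return s.x
a=fit([(40,32),(465,48),(428,342),(42,328)],[(-1,1),(1,1),(1,-1),(-1,-1)],.112,[.55,.13,0])
b=fit([(38,540),(352,574),(392,362)],[(-1,-1),(1,-1),(1,1)],.072,[.55,.04,0])
d=a[:2]-b[:2]; cs,sn=np.cos(b[2]),np.sin(b[2])
print("full in grey frame",d@[cs,sn],d@[-sn,cs],a[2]-b[2])
```

```text
[[0.4896, 0.178], [0.618, 0.1743], [0.6144, 0.0858], [0.4868, 0.0897]] [ 0.5522  0.1319 -0.032 ] [-1.   1.   0.6  0.5  1.3 -0.9 -1.  -0.6]
[[0.4756, 0.0005], [0.6028, -0.0135], [0.6127, 0.073]] [ 0.5439  0.0374 -0.1149] [-1.5 -0.4  0.5 -1.3  1.   1.6]
full in grey frame -0.0026037558690766086 0.09490607614090889 0.08295909498508733
```

Run:
```python
from h import *
c=cam("scene")
for uv in [(110,300),(120,330),(60,265),(105,355)]:
    print(uv,[ray(c,uv,z)[:2].round(3).tolist() for z in (0,.05,.1,.15)])
s=ctrl.get_state();T=R.from_quat(s["tcp_rot"]).as_matrix()
g=np.array([.5439,.0374]);yw=-.1149;ex=np.array([np.cos(yw),np.sin(yw)]);ey=np.array([-np.sin(yw),np.cos(yw)])
for gx,gy,z in [(-.001,.172,.20),(-.001,.172,.082)]:
    P=np.r_[g+gx*ex+gy*ey,z]; print(P.round(4),(T.T@(P-s["eef_pos"])/.025).round(2))
```

```text
(110, 300) [[0.62, 0.316], [0.577, 0.342], [0.534, 0.369], [0.491, 0.395]]
(120, 330) [[0.541, 0.361], [0.503, 0.384], [0.465, 0.408], [0.427, 0.431]]
(60, 265) [[0.804, 0.305], [0.749, 0.332], [0.694, 0.359], [0.639, 0.386]]
(105, 355) [[0.52, 0.418], [0.484, 0.438], [0.448, 0.458], [0.411, 0.478]]
[0.5626 0.2084 0.2   ] [6.41 1.25 2.45]
[0.5626 0.2084 0.082 ] [6.41 1.25 7.17]
```

```bash
python3 -m creep '[6.4,1.25,0,1.32,6.4,1.25,0,1.32,6.4,1.25,0,1.32,6.4,1.25,0,1.32,6.4,1.25,0,1.32,6.4,1.25,2,1.32,6.4,1.25,3.5,1.32,6.4,1.25,5,1.32,6.4,1.25,6,1.32,6.4,1.25,7,1.32,6.4,1.25,7.2,1.32,6.4,1.25,7.2,1.32,6.4,1.25,7.2,1.32]'
python3 - <<'E'
from h import *
im=imaging.read_camera("side"); iw=imaging.read_camera("wrist")
v=np.hstack([cv2.resize(im[150:310,150:310],(400,400),interpolation=cv2.INTER_CUBIC),cv2.resize(iw,(400,300)).repeat(1,0) if 0 else cv2.copyMakeBorder(cv2.resize(iw,(400,300)),0,100,0,0,0)])
cv2.imwrite("pics/p1.png",v[:,:,::-1])
E
```

```text
time: 3.6
eef_pos: [0.5637, 0.2085, 0.0826]
tcp_rot: [0.747, 0.665, 0.001, 0.0]
contact_force: [-0.4, 0.3, 0.5]
opening: 0.994
```

View pics/p1.png

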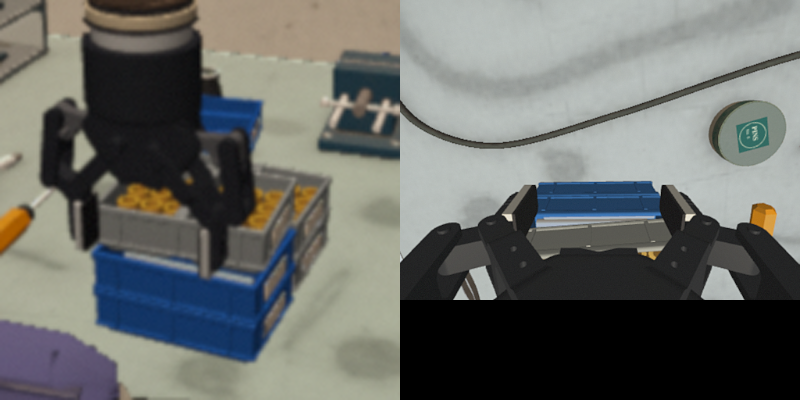

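```bash
python3 -m creep '[-0.3,0,0,0,-0.5,0,0,0,-0.7,0,0,0,-0.9,0,0,0,-1.1,0,0,0,-1.3,0,0,0,-1.5,0,0,0,-1.7,0,0,0,-1.9,0,0,0,-2.1,0,0,0,-2.1,0,0,0]'
python3 - <<'E'
from h import *
c=cam("scene");im=imaging.read_camera("scene"); i2=imaging.read_camera("side")
v=np.hstack([cv2.resize(im[180:300,130:250],(400,400),interpolation=cv2.INTER_CUBIC),cv2.resize(i2[180:310,170:300],(400,400),interpolation=cv2.INTER_CUBIC)])
cv2.imwrite("pics/p2.png",v[:,:,::-1])
E
```

```text
time: 4.62
eef_pos: [0.557, 0.1571, 0.0822]
tcp_rot: [0.747, 0.665, 0.001, -0.0]
contact_force: [0.4, 3.0, 2.6]
opening: 1.001
```

View pics/p2.png

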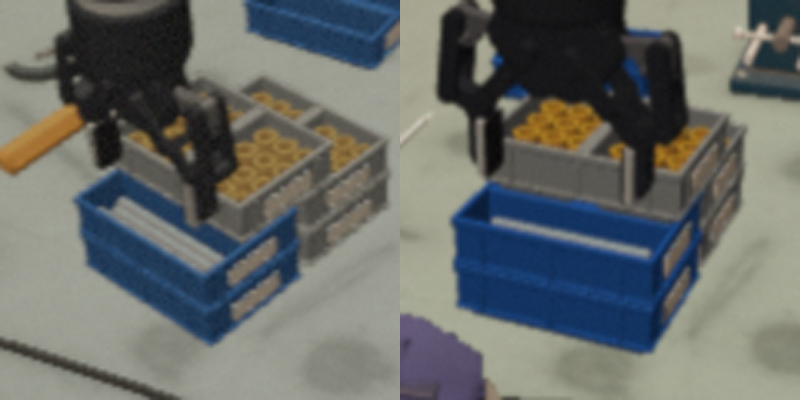

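```bash
python3 -m creep '[0.8,0,0,0,0.8,0,-1.6,0,0.8,0,-3.2,0,0.8,0,-4.8,0,0,0,-6.4,0,-1.6,0,-7.2,0,-3.2,0,-7.2,0,-4.4,0,-7.2,0,-4.4,0,-7.2,0,-4.4,0,-7.2,0]'
cat > look.py <<'E'
import sys
from h import *
tag=sys.argv[1]
c=cam("wrist"); im=imaging.read_camera("wrist")
np.save(tag+".npy",im); np.savez(tag+"cam.npz",K=c[0],o=c[1],M=c[2])
r0,r1,c0,c1=map(int,sys.argv[2:6]); f=float(sys.argv[6])
v=cv2.resize(im[r0:r1,c0:c1],None,fx=f,fy=f,interpolation=cv2.INTER_CUBIC); cv2.imwrite(f"pics/{tag}.png",v[:,:,::-1]); print(v.shape, ctrl.get_state()["time"])
E
python3 look.py w2 30 240 180 360 2.8
```

```text
time: 5.55
eef_pos: [0.5432, 0.0458, 0.2606]
tcp_rot: [0.748, 0.664, -0.001, -0.0]
contact_force: [-0.1, -0.2, -0.6]
opening: 0.996
(588, 504, 3) 5.6
```

View pics/w2.png

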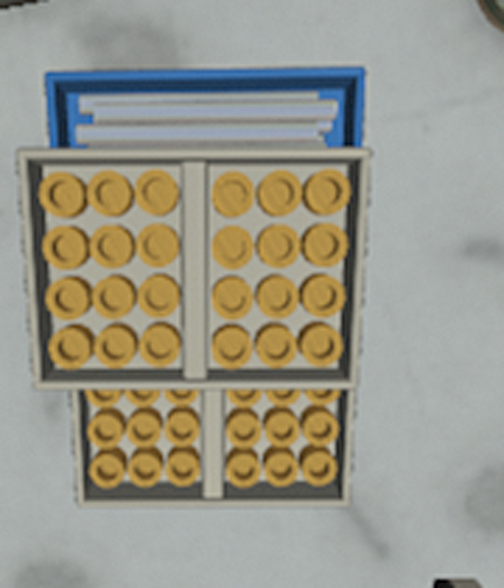

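```bash
cat > fit.py <<'E'
from h import *
from scipy.optimize import least_squares
def load(tag,r0,c0,s):
    d=np.load(tag+"cam.npz"); c=(d["K"],d["o"],d["M"])
    return lambda u,v,z: ray(c,(c0+(u+.5)/s-.5,r0+(v+.5)/s-.5),z)
def fit(f,pts,corn,z,x0,verbose=1):
    P=np.array([f(u,v,z)[:2] for u,v in pts]); C=np.array(corn)*[.065,.045]
    g=lambda p: ((C@np.array([[np.cos(p[2]),np.sin(p[2])],[-np.sin(p[2]),np.cos(p[2])]])+p[:2])-P).ravel()
    s=least_squares(g,x0)
    if verbose: print(s.x.round(4), (s.fun*1e3).round(1))
    return s.x
def rel(a,b):
    d=a[:2]-b[:2]; cs,sn=np.cos(b[2]),np.sin(b[2])
    return np.round([d@[cs,sn],d@[-sn,cs],a[2]-b[2]],4)
E
python3 - <<'E'
from fit import *
f=load("w2",30,180,2.8)
a=fit(f,[(17,150),(370,150),(353,387),(34,386)],[(-1,1),(1,1),(1,-1),(-1,-1)],.112,[.55,.1,-.1])
b=fit(f,[(79,504),(349,504)],[(-1,-1),(1,-1)],.072,[.55,.04,-.1])
e=fit(f,[(46,73),(366,69)],[(-1,1),(1,1)],.072,[.55,.13,-.1])
print(rel(a,b),rel(e,b))
E
```

```text
[ 0.5445  0.1027 -0.1199] [-0.7  1.5  0.8  1.   1.6 -1.4 -1.6 -1. ]
[ 0.5451  0.0386 -0.116 ] [-1.1  0.1  1.1 -0.1]
[ 0.5532  0.1341 -0.1064] [-0.6  0.1  0.6 -0.1]
[-0.0081  0.0636 -0.0039] [-0.003   0.0958  0.0096]
```

```bash
python3 -m creep '[2.24,-4.1,0,18,2.24,-4.1,0,18,2.24,-4.1,0,18,2.24,-4.1,0,18,2.24,-4.1,0,18,2.24,-4.1,0,18,2.24,-4.1,0,18,2.24,-4.1,0,18,2.24,-4.1,0,18,2.24,-4.1,0,18,2.24,-4.1,0,18,2.24,-4.1,0,18,2.24,-4.1,0,18,2.24,-4.1,1.5,18,2.24,-4.1,3,18,2.24,-4.1,4.5,18,2.24,-4.1,6,18,2.24,-4.1,7,18,2.24,-4.1,7,18]' 110
python3 look.py w3 0 384 0 512 1.5
python3 - <<'E'
from h import *
im=imaging.read_camera("side")
cv2.imwrite("pics/s3.png",cv2.resize(im[150:310,150:330],None,fx=3.5,fy=3.5,interpolation=cv2.INTER_CUBIC)[:,:,::-1]); print(ctrl.get_state()["qpos"])
E
```

```text
time: 7.18
eef_pos: [0.4428, 0.116, 0.0797]
tcp_rot: [0.998, -0.057, -0.007, 0.001]
contact_force: [-1.1, 0.1, -0.7]
opening: 0.57
(576, 768, 3) 7.2333
[ 3.36021114e-02 -5.89822770e-03  2.19434117e+00 -2.45873289e-04
  9.56286725e-01  1.71801634e+00]
```

View pics/w3.png

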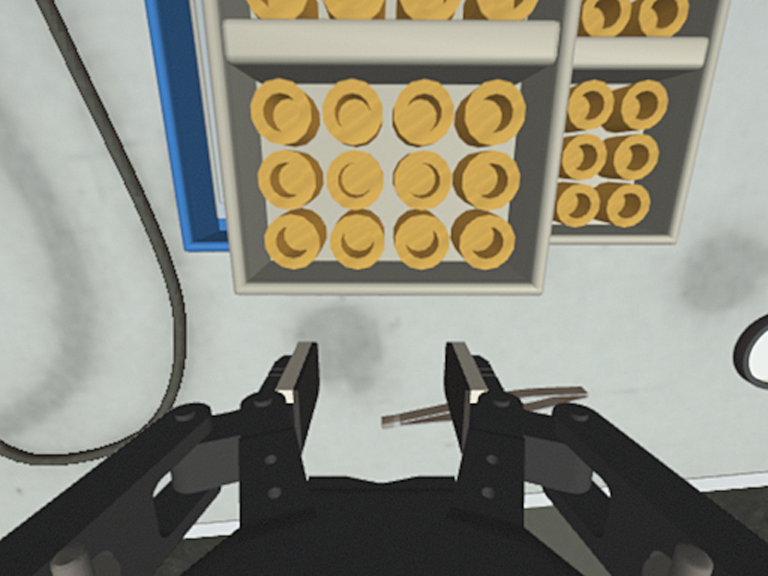

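View pics/s3.png

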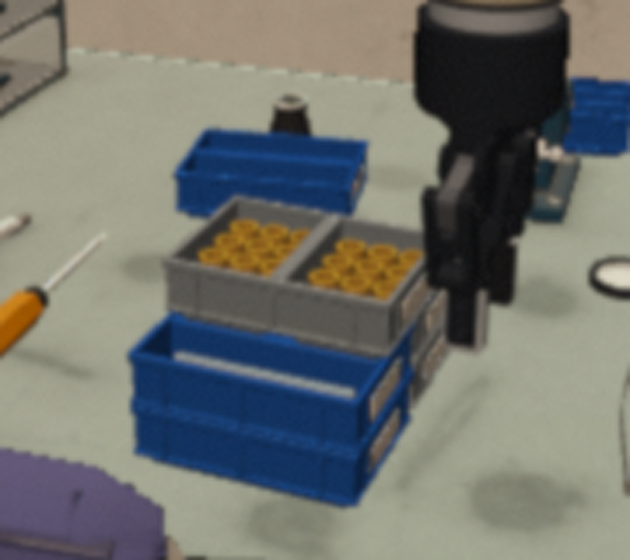

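```bash
python3 -c "
from plant import ctrl
s=ctrl.get_state();print(s['eef_pos'],s['tcp_rot'],s['dq'].round(3))"
python3 -m creep '[0.3,0,0,0,0.6,0,0,0,0.8,0,0,0,0.9,0,0,0,1.0,0,0,0,1.1,0,0,0,1.2,0,0,0,1.2,0,0,0,1.2,0,0,0]'
python3 look.py w4 0 384 0 512 1.5
```

```text
[0.44775922 0.1159582  0.08565435] [ 9.98389603e-01 -5.67074056e-02 -1.55304215e-03  2.41542365e-04] [-0.004 -0.043 -0.052  0.    -0.006 -0.001]
time: 8.03
eef_pos: [0.4781, 0.112, 0.0875]
tcp_rot: [0.998, -0.058, -0.001, -0.0]
contact_force: [-5.4, 2.8, 3.1]
opening: 0.567
(576, 768, 3) 8.0833
```

View pics/w4.png

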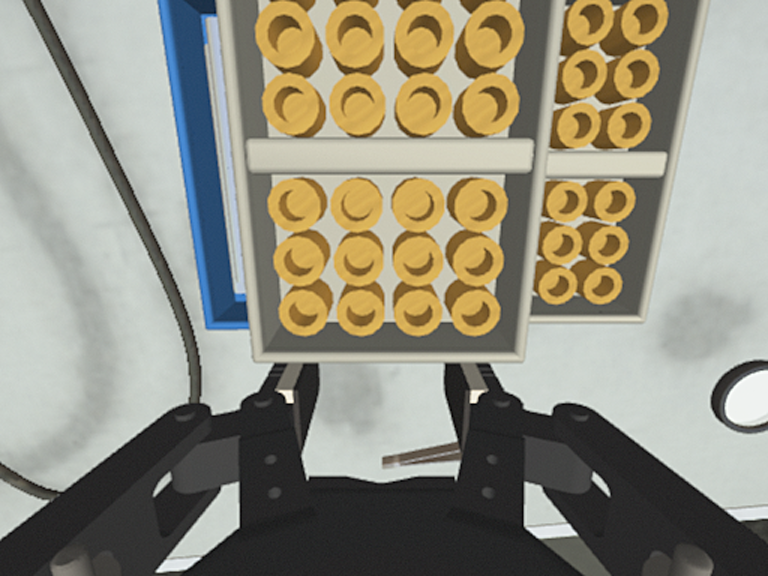

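Run:
```python
from fit import *
f=load("w4",0,0,1.5)
yw=-.1155; ex=np.array([np.cos(yw),np.sin(yw)]); g=np.array([.5445,.038])
for l,u,v,z in [("fulldiv",247,155,.112),("fulldiv",534,155,.112),("fulldivlow",247,172,.112),("up",247,139,.112),("greydiv lo",606,177,.072),("greydiv up",606,151.5,.072),("full edge",257,361,.112),("full edge",524,360,.112),("grey edge",645,321,.072),("grey edge",580,321,.072),("blue edge",207,328,.072),("blue",245,328,.072)]:
    P=f(u,v,z)[:2]; print(l,P.round(4),"gx",((P-g)@ex).round(4))
```

```text
fulldiv [0.5587 0.1408] gx 0.0022
fulldiv [0.5495 0.0606] gx 0.0024
fulldivlow [0.5541 0.1417] gx -0.0024
up [0.5628 0.1399] gx 0.0065
greydiv lo [0.5377 0.0188] gx -0.0045
greydiv up [0.547  0.0193] gx 0.0047
full edge [0.4953 0.151 ] gx -0.0619
full edge [0.4858 0.0641] gx -0.0613
grey edge [ 4.762e-01 -4.000e-04] gx -0.0634
grey edge [0.4793 0.027 ] gx -0.0635
blue edge [0.4941 0.1851] gx -0.067
blue [0.4922 0.169 ] gx -0.067
```

```bash
python3 -m creep '[-0.8,0,0,0,-0.8,0,-1.5,0,-0.8,0,-3,0,-0.8,0,-4,0,3,-2.8,-4,-18,3,-2.8,-4,-18,3,-2.8,-4,-18,3,-2.8,-4,-18,3,-2.8,-4,-18,3,-2.8,-4,-18,3,-2.8,-4,-18,3,-2.8,-4,-18,3,-2.8,-4,-18,3,-2.8,-4,-18,3,-2.8,-4,-18,3,-2.8,-4,-18,3,-2.8,-4,-18,3,-2.8,-4,-18,3,-2.8,-4,-18,3,-2.8,-4,-18]'
python3 look.py w5 0 384 0 512 1.5
```

```text
time: 9.75
eef_pos: [0.5616, 0.1727, 0.1871]
tcp_rot: [0.747, 0.665, 0.001, 0.0]
contact_force: [-0.5, 0.1, -0.4]
opening: 0.568
(576, 768, 3) 9.8
```

View pics/w5.png

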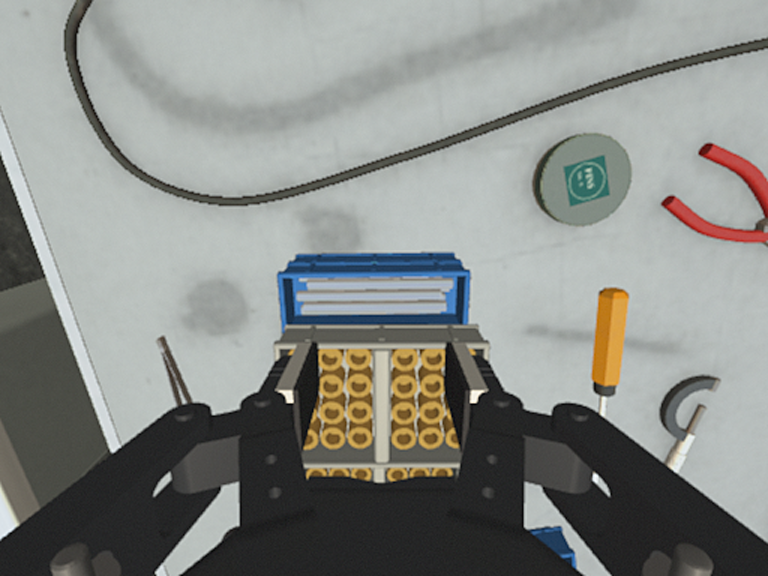

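```bash
python3 -m creep '[0.2,0,0,0,0.2,0,1.5,0,0.2,0,3,0,0.2,0,4,0,0.2,0,4.2,0,0.2,0,4.2,0,-0.2,0,4.2,0,-0.4,0,4.2,0,-0.6,0,4.2,0,-0.8,0,4.2,0,-1.0,0,4.2,0,-1.2,0,4.2,0,-1.4,0,4.2,0,-1.6,0,4.2,0,-1.8,0,4.2,0,-2.0,0,4.2,0,-2.2,0,4.2,0,-2.4,0,4.2,0,-2.5,0,4.2,0,-2.5,0,4.2,0]' 0
cat > two.py <<'E'
import sys
from h import *
im=imaging.read_camera("scene"); i2=imaging.read_camera("side")
v=np.hstack([cv2.resize(im[180:300,130:250],(400,400),interpolation=cv2.INTER_CUBIC),cv2.resize(i2[180:310,170:300],(400,400),interpolation=cv2.INTER_CUBIC)])
cv2.imwrite(f"pics/{sys.argv[1]}.png",v[:,:,::-1])
E
python3 two.py p3
```

```text
time: 11.47
eef_pos: [0.5543, 0.1101, 0.0821]
tcp_rot: [0.747, 0.665, 0.001, 0.001]
contact_force: [-0.2, 2.7, 2.0]
opening: 0.999
```

View pics/p3.png

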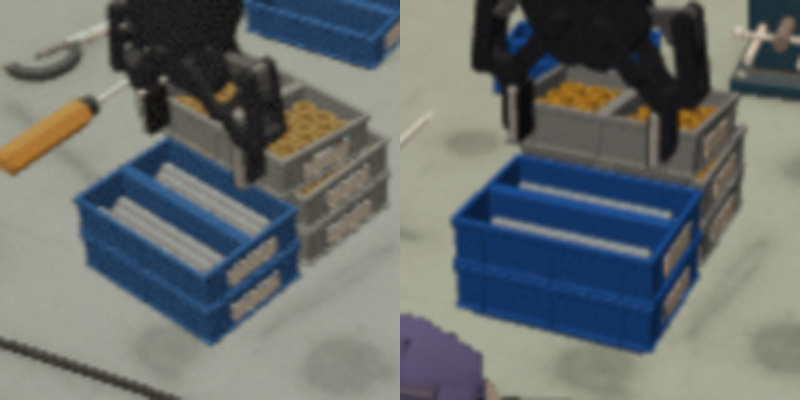

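```bash
python3 -m creep '[-0.12,0,0,0,-0.24,0,0,0,-0.36,0,0,0,-0.46,0,0,0,-0.54,0,0,0,-0.6,0,0,0,-0.6,0,0,0]'
python3 two.py p4
```

```text
time: 12.15
eef_pos: [0.5514, 0.095, 0.0807]
tcp_rot: [0.747, 0.665, -0.001, -0.0]
contact_force: [-0.5, 0.9, -0.6]
opening: 0.998
```

View pics/p4.png

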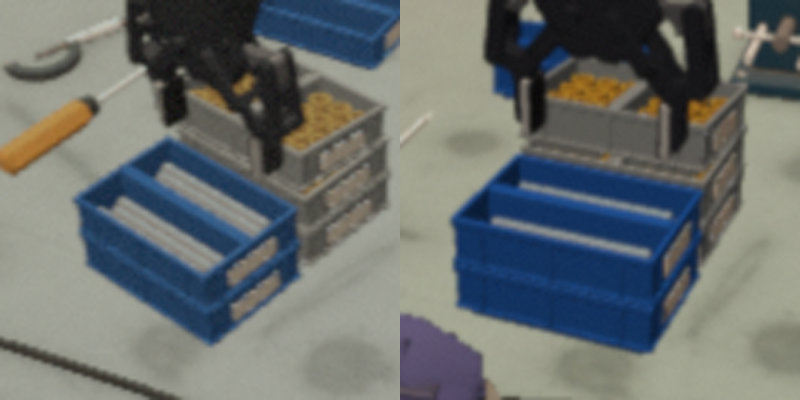

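```bash
python3 -m creep '[0.8,0,0,0,0.8,0,-1.6,0,0.8,0,-3.2,0,0,0,-4.8,0,-1.4,0,-6.4,0,-2.6,0,-7.2,0,-2.6,0,-7.2,0,-2.6,0,-7.2,0]'; python3 look.py w6 30 240 160 370 2.7; python3 two.py p5
```

```text
time: 12.92
eef_pos: [0.546, 0.0288, 0.2649]
tcp_rot: [0.748, 0.664, 0.002, 0.003]
contact_force: [0.7, -0.4, -0.9]
opening: 0.996
(567, 567, 3) 12.9667
```

View pics/w6.png

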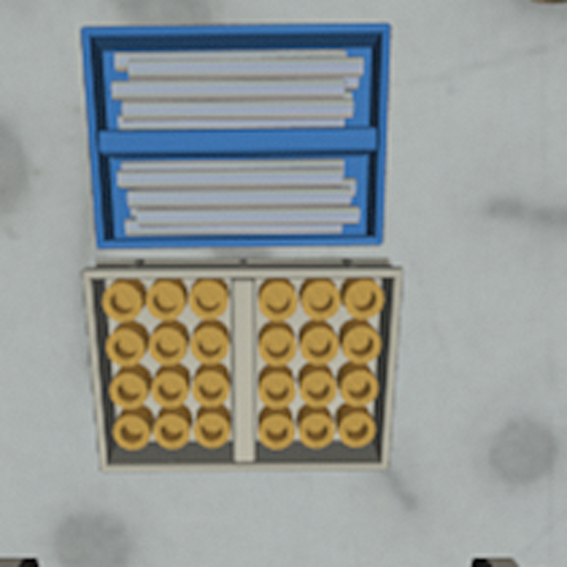

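View pics/p5.png

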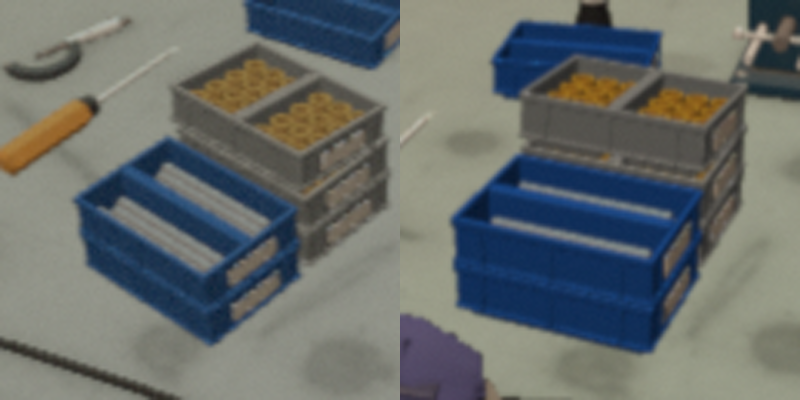

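Run:
```python
from fit import *
f=load("w6",30,160,2.7)
C=[(-1,1),(1,1),(1,-1),(-1,-1)]
e=fit(f,[(82,29),(390,25),(382,245),(98,248)],C,.072,[.55,.13,-.1])
g=np.array([.5445,.038,-.1155])
for z in (.104,.108,.112):
    a=fit(f,[(83,268),(402,268),(387,469),(101,469)],C,z,[.55,.04,-.1]); print(z,rel(a,g),rel(a,e))
```

```text
[ 0.553   0.1347 -0.1049] [-0.7  0.9  1.   0.6  0.7 -0.7 -1.  -0.8]
[ 0.544   0.0395 -0.1168] [ 1.   1.  -0.5  1.3  0.8 -1.1 -1.4 -1.2]
0.104 [-0.0007  0.0014 -0.0013] [ 0.001  -0.0956 -0.0119]
[ 0.5441  0.0403 -0.1168] [ 0.2  1.7  0.5  1.7  1.6 -1.8 -2.3 -1.6]
0.108 [-0.0006  0.0022 -0.0013] [ 0.0011 -0.0948 -0.0119]
[ 0.5443  0.0411 -0.1168] [-0.6  2.4  1.4  2.2  2.4 -2.5 -3.2 -2.1]
0.112 [-0.0006  0.0031 -0.0013] [ 0.0011 -0.0939 -0.0119]
```

```bash
python3 -m creep '[1.6,0,0,0,3.2,0,0,0,3.4,0,1.5,0,3.4,0,3,0,3.4,0,4.5,0,3.4,0,6,0,3.4,0,7.2,0,3.4,0,7.2,0,3.1,0,7.2,0,2.9,0,7.2,0,2.75,0,7.2,0,2.65,0,7.2,0,2.6,0,7.2,0,2.55,0,7.2,0,2.5,0,7.2,0,2.46,0,7.2,0,2.46,0,7.2,0]'
python3 two.py p6
```

```text
time: 14.48
eef_pos: [0.5516, 0.0926, 0.0815]
tcp_rot: [0.747, 0.665, 0.0, -0.0]
contact_force: [-0.9, 3.3, 1.0]
opening: 1.0
```

View pics/p6.png

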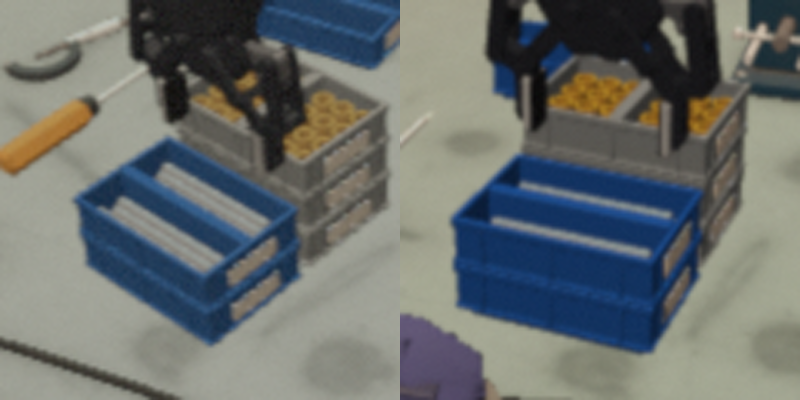

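The tray looks fully dropped, with no gap left. I'll back off and verify from above.

```bash
python3 -m creep '[0.9,0,0,0,0.9,0,-1.6,0,0.8,0,-3.2,0,0,0,-4.8,0,-1.4,0,-6.4,0,-2.5,0,-7.2,0,-2.5,0,-7.2,0,-2.5,0,-7.2,0,-2.5,0,-7.2,0,-2.5,0,-7.2,0]'; python3 look.py w7 30 240 160 370 2.7; python3 two.py p7
```

```text
time: 15.42
eef_pos: [0.5434, 0.0308, 0.2588]
tcp_rot: [0.746, 0.665, -0.001, -0.002]
contact_force: [-1.5, 0.6, -0.3]
opening: 1.003
(567, 567, 3) 15.4667
```

View pics/w7.png

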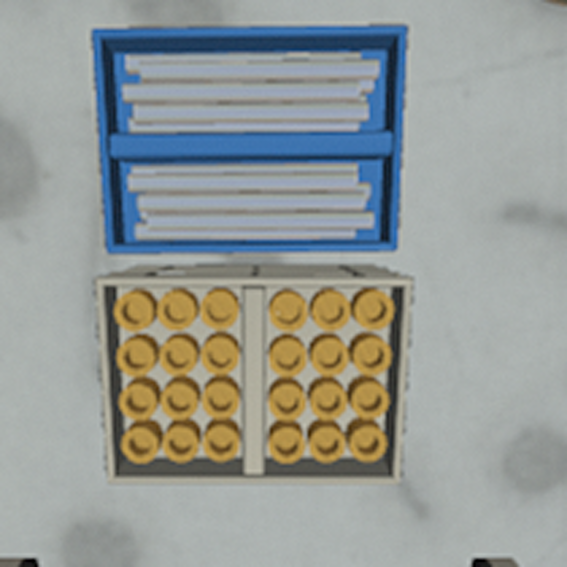

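View pics/p7.png

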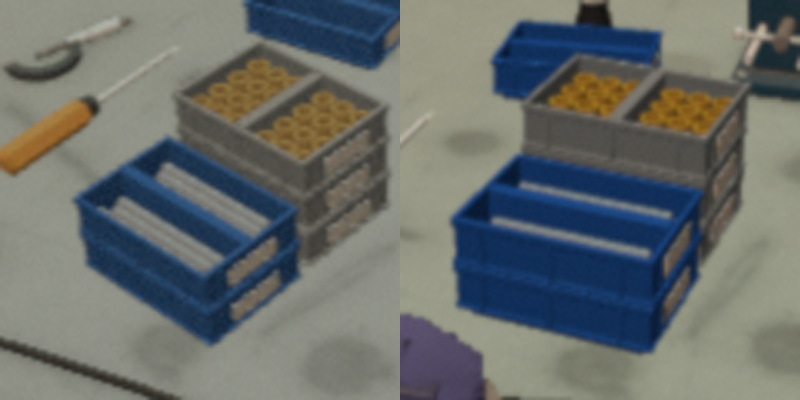

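Run:
```python
from fit import *
f=load("w7",30,160,2.7)
C=[(-1,1),(1,1),(1,-1),(-1,-1)]
e=fit(f,[(92,31),(409,27),(396,249),(107,252)],C,.072,[.55,.13,-.1])
a=fit(f,[(96,279),(413,279),(402,480),(108,480)],C,.104,[.55,.04,-.1]); print(rel(a,e),rel(e,a))
s=ctrl.get_state();print(s["eef_pos"],s["tcp_rot"].round(4))
print(ray(cam("scene"),(230,183),.03))
```

```text
[ 0.5532  0.1348 -0.1052] [-0.2  1.2 -0.   0.9  0.9 -1.3 -0.7 -0.8]
[ 0.544   0.0379 -0.1116] [-0.5  1.7  0.9  1.7  0.1 -1.7 -0.6 -1.6]
[ 0.001  -0.0973 -0.0064] [-0.0016  0.0973  0.0064]
[0.54364341 0.03112128 0.25910309] [ 0.7462  0.6657 -0.0013 -0.0015]
[ 0.64293049 -0.16430677  0.03      ]
```

```bash
python3 -m creep '[-7.6,1.5,0,18,-7.6,1.5,0,18,-7.6,1.5,0,18,-7.6,1.5,0,18,-7.6,1.5,0,18,-7.6,1.5,0,18,-7.6,1.5,0,18,-7.6,1.5,0,18,-7.6,1.5,0,18,-7.6,1.5,0,18,-7.6,1.5,0,18,-7.6,1.5,0,18,-7.6,1.5,0,18,-7.6,1.5,0,18,-7.6,1.5,0,18]'; python3 look.py w8 0 384 0 512 1.5
```

```text
time: 16.82
eef_pos: [0.5598, -0.1622, 0.2603]
tcp_rot: [0.998, -0.056, -0.001, -0.0]
contact_force: [-0.2, 1.0, -0.4]
opening: 1.002
(576, 768, 3) 16.8667
```

View pics/w8.png

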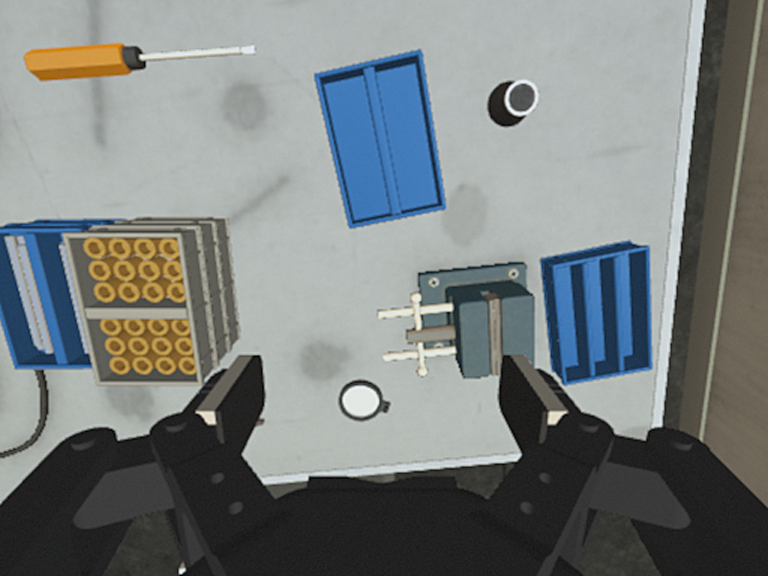

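Run:
```python
from fit import *
f=load("w8",0,0,1.5)
a=fit(f,[(316,74),(422,51),(445,209),(350,226)],[(1,1),(1,-1),(-1,-1),(-1,1)],.04,[.64,-.16,0])
print(f(370,66,.04),f(393,215,.04)) # divider ends
s=ctrl.get_state();print(s["eef_pos"],s["tcp_rot"].round(4))
T=R.from_quat(s["tcp_rot"]).as_matrix()
ang=np.arctan2(T[1,0],T[0,0]);print(ang,"turn units",-(a[2]-ang)/np.radians(5))
print((T.T@(np.r_[a[:2],.26]-s["eef_pos"])/.025).round(2))
```

```text
[ 0.6511 -0.1741  0.0805] [ 1.3  1.   1.5 -1.2 -0.6 -1.4 -2.1  1.6]
[ 0.7118865  -0.16959062  0.04      ] [ 0.5903156  -0.17592081  0.04      ]
[ 0.55983373 -0.16233722  0.26049518] [ 9.984e-01 -5.630e-02 -7.000e-04 -3.000e-04]
-0.11256491101515474 turn units -2.2125267822840287
[3.68 0.06 0.01]
```

```bash
python3 -m creep '[1,0.1,2.4,-2.1,1,0.1,2.4,-2.1,1,0.1,2.4,-2.1,1,0.1,2.4,-2.1,1,0.1,2.4,-2.1]'; python3 look.py w9 0 240 130 400 2.4
```

```text
time: 17.28
eef_pos: [0.5848, -0.1683, 0.2026]
tcp_rot: [0.999, 0.034, 0.001, 0.0]
contact_force: [0.3, -0.5, 0.5]
opening: 1.002
(576, 648, 3) 17.3333
```

View pics/w9.png

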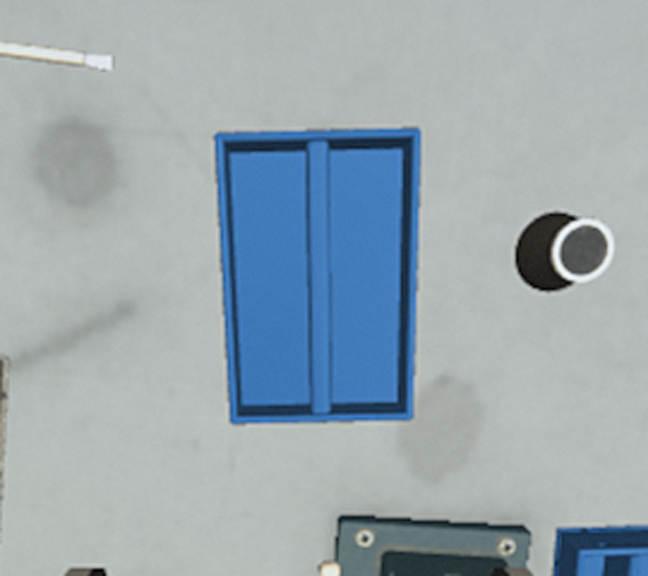

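Run:
```python
from fit import *
f=load("w9",0,130,2.4)
a=fit(f,[(216,134),(420,129),(413,418),(231,423)],[(1,1),(1,-1),(-1,-1),(-1,1)],.04,[.64,-.16,0])
p,q=f(318.5,140,.04),f(321.5,412,.04);print((p+q)/2,np.arctan2((p-q)[1],(p-q)[0]))
s=ctrl.get_state();print(s["eef_pos"],s["tcp_rot"].round(4))
T=R.from_quat(s["tcp_rot"]).as_matrix()
ang=np.arctan2(T[1,0],T[0,0]);print(ang,"turn units",-(a[2]-ang)/np.radians(5))
print((T.T@(np.r_[a[:2],.025]-s["eef_pos"])/.025).round(2))
```

```text
[ 0.6513 -0.1738  0.0934] [ 0.7  1.   1.1 -0.7 -1.  -0.5 -0.8  0.3]
[ 0.6518016  -0.17378935  0.04      ] 0.09012190610857511
[ 0.58509558 -0.16852678  0.20342621] [9.994e-01 3.380e-02 1.300e-03 7.000e-04]
0.06753430166283 turn units -0.2961137298164903
[2.61 0.38 7.14]
```

```bash
python3 -m creep '[1.5,0.38,1,-0.3,2.62,0.38,2,-0.3,2.62,0.38,3.4,-0.3,2.62,0.38,5,-0.3,2.62,0.38,5.2,-0.3,2.62,0.38,5.2,-0.3,2.62,0.38,5.2,-0.3]' 150 60; python3 look.py w10 0 384 0 512 1.5
```

```text
time: 17.92
eef_pos: [0.6516, -0.1739, 0.0741]
tcp_rot: [0.999, 0.047, 0.002, 0.001]
contact_force: [0.8, 0.6, 0.8]
opening: 0.408
(576, 768, 3) 17.9667
```

View pics/w10.png

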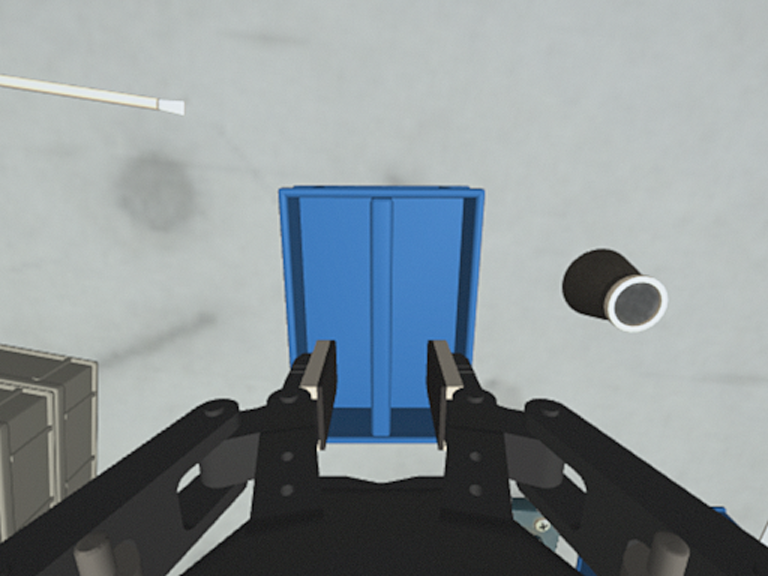

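```bash
python3 -m creep '[0,0,0.4,0,0,0,0.8,0,0,0,1.2,0,0,0,1.5,0,0,0,1.8,0,0,0,2.0,0,0,0,2.2,0,0,0,2.24,0,0,0,2.24,0,0,0,2.24,0]' 165; python3 look.py w11 0 384 0 512 1.5
```

```text
time: 18.8
eef_pos: [0.6507, -0.1733, 0.0156]
tcp_rot: [0.999, 0.047, 0.0, 0.0]
contact_force: [-0.3, -0.2, 0.1]
opening: 0.354
(576, 768, 3) 18.85
```

View pics/w11.png

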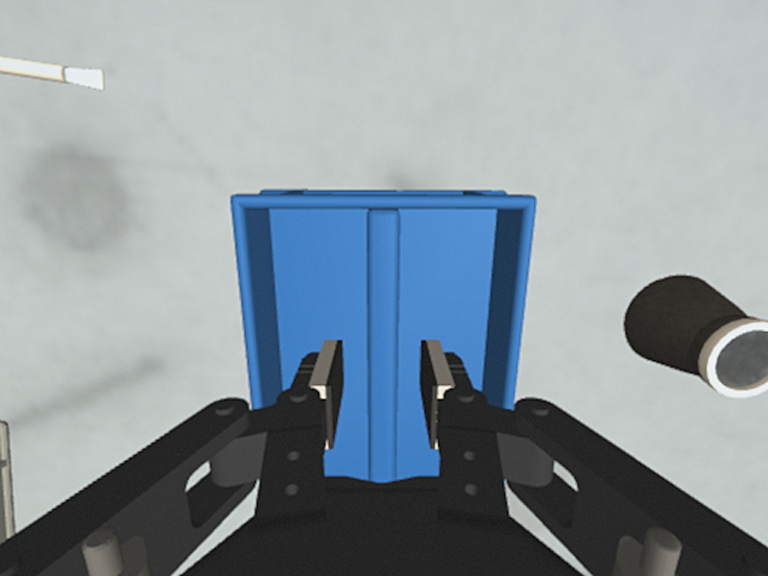

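```bash
python3 -m creep '[0,0,-0.04,0,0,0,-0.04,0,0,0,-0.04,0,0,0,-0.04,0,0,0,-0.04,0,0,0,-0.04,0,0,0,-0.04,0,0,0,-0.04,0,0,0,-0.04,0,0,0,-0.04,0]' 255 60; python3 -m creep '[0,0,-0.4,0,0,0,-1,0,0,0,-2,0,0,0,-3.5,0,0,0,-5,0,0,0,-6.4,0,0,0,-6.8,0,0,0,-6.8,0,0,0,-6.8,0]'; python3 look.py w12 0 384 0 512 1.5
```

```text
time: 19.68
eef_pos: [0.6511, -0.1736, 0.0173]
tcp_rot: [0.999, 0.047, 0.001, 0.0]
contact_force: [-0.3, -0.7, 6.3]
opening: 0.102
time: 20.43
eef_pos: [0.65, -0.173, 0.186]
tcp_rot: [0.999, 0.047, -0.0, -0.0]
contact_force: [-0.5, 1.0, -2.2]
opening: 0.103
(576, 768, 3) 20.4833
```

View pics/w12.png

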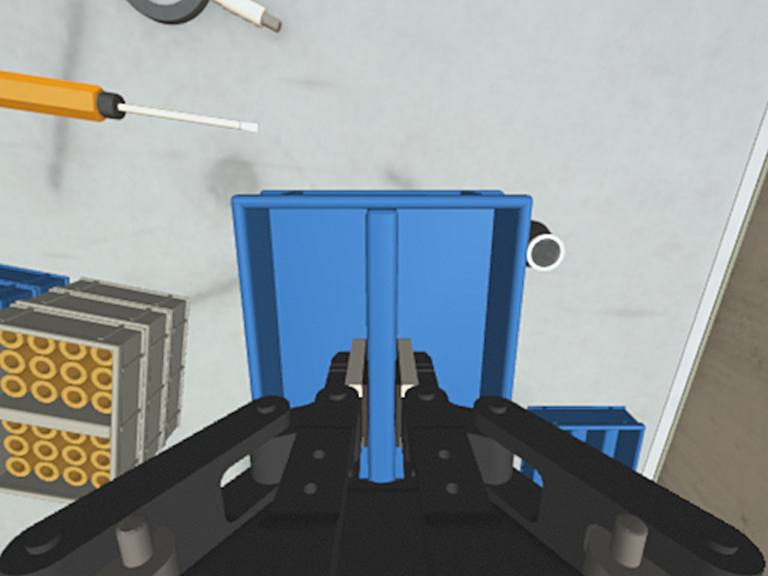

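Run:
```python
from fit import *
f=load("w12",0,0,1.5)
s=ctrl.get_state();T=R.from_quat(s["tcp_rot"]).as_matrix();p=s["eef_pos"];print(p,s["tcp_rot"].round(4))
z=p[2]-.0173+.04
for u,v in [(233,198),(531,197),(382,196),(367,215),(398,215)]: print((T.T@(f(u,v,z)-p)*1e3).round(1))
print("edge w11:"); 
f=load("w11",0,0,1.5); p1=np.array([.6507,-.1733,.0156]); 
for u,v in [(233,198),(535,198),(383,196)]: print((T.T@(f(u,v,.04)-p1)*1e3).round(1))
ang=np.arctan2(T[1,0],T[0,0]); t=np.array([.5532,.1348,.186])
print("turn",-(-.105-ang)/np.radians(5),(T.T@(t-p)/.025).round(2))
```

```text
[ 0.64901874 -0.17266156  0.18382568] [ 9.989e-01  4.710e-02 -1.900e-03 -9.000e-04]
[ 65.3 -44.  -22.9]
[ 65.8  45.3 -23. ]
[ 66.    0.7 -22.9]
[ 60.3  -3.9 -22.9]
[ 60.3   5.5 -22.9]
edge w11:
[ 64.7 -43.  -24.6]
[ 64.8  44.7 -24.7]
[ 65.3   0.6 -24.6]
turn 2.2833292295873107 [ -2.66 -12.6   -0.05]
```

```bash
python3 -m creep '[-2.68,-12.6,-0.2,2.28,-2.68,-12.6,-0.2,2.28,-2.68,-12.6,-0.2,2.28,-2.68,-12.6,-0.2,2.28,-2.68,-12.6,-0.2,2.28,-2.68,-12.6,-0.2,2.28,-2.68,-12.6,-0.2,2.28,-2.68,-12.6,-0.2,2.28,-2.68,-12.6,-0.2,2.28,-2.68,-12.6,-0.2,2.28,-2.68,-12.6,-0.2,2.28,-2.68,-12.6,-0.2,2.28,-2.68,-12.6,-0.2,2.28]'
python3 - <<'E'
from h import *
s=ctrl.get_state();T=R.from_quat(s["tcp_rot"]).as_matrix();p=s["eef_pos"];ang=np.arctan2(T[1,0],T[0,0])
print(p,ang,(T.T@(np.array([.5532,.1348,.1])-p)/.025).round(2))
E
```

```text
time: 21.57
eef_pos: [0.5542, 0.1327, 0.1904]
tcp_rot: [0.999, -0.053, -0.001, 0.0]
contact_force: [0.1, -0.4, -1.6]
opening: 0.1
[0.55421454 0.13269616 0.19041485] -0.10665654184967407 [-0.04 -0.08  3.62]
```

```bash
python3 -m creep '[-0.06,-0.08,1,0,-0.06,-0.08,2,0,-0.06,-0.08,3,0,-0.06,-0.08,3.5,0,-0.06,-0.08,3.76,0,-0.06,-0.08,3.76,0,-0.06,-0.08,3.76,0]'; python3 two.py p8; python3 look.py w13 0 384 0 512 1.5;  python3 - <<'E'
from h import *
s=ctrl.get_state();T=R.from_quat(s["tcp_rot"]).as_matrix();p=s["eef_pos"];ang=np.arctan2(T[1,0],T[0,0])
print(p,ang,(T.T@(np.array([.5532,.1348,.08])-p)/.025).round(2))
E
```

```text
time: 22.15
eef_pos: [0.5537, 0.1358, 0.0981]
tcp_rot: [0.999, -0.053, 0.001, -0.0]
contact_force: [0.1, -0.6, -0.1]
opening: 0.1
(576, 768, 3) 22.3
[0.55421706 0.1361799  0.09927983] -0.10483256418356517 [-0.04  0.06  0.77]
```

View pics/p8.png

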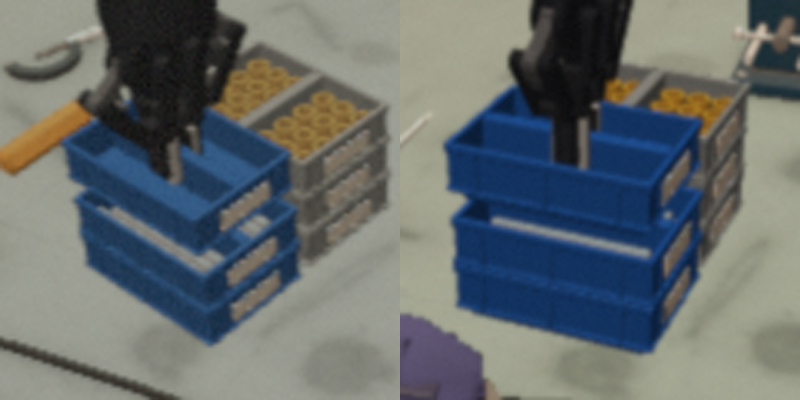

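View pics/w13.png

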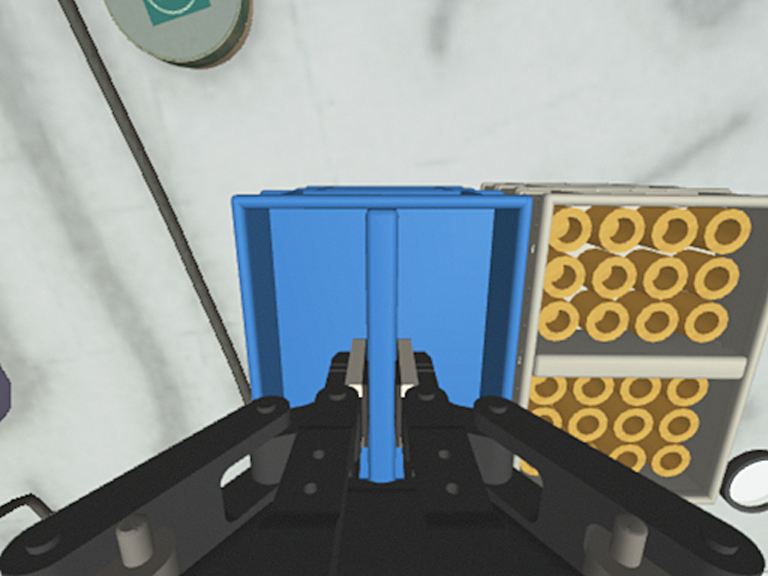

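```bash
python3 -m creep '[-0.04,0.04,0.15,0,-0.04,0.04,0.3,0,-0.04,0.04,0.4,0,-0.04,0.04,0.5,0,-0.04,0.04,0.5,0]'; python3 -m creep '[0,0,0.08,0,0,0,0.16,0,0,0,0.16,0,0,0,0.16,0]'; python3 two.py p9
```

```text
time: 22.72
eef_pos: [0.5511, 0.1353, 0.084]
tcp_rot: [0.999, -0.052, -0.001, 0.0]
contact_force: [-0.4, -0.4, -1.1]
opening: 0.106
time: 23.05
eef_pos: [0.552, 0.1353, 0.0811]
tcp_rot: [0.999, -0.052, 0.0, -0.0]
contact_force: [-0.1, 0.7, -0.4]
opening: 0.106
```

View pics/p9.png

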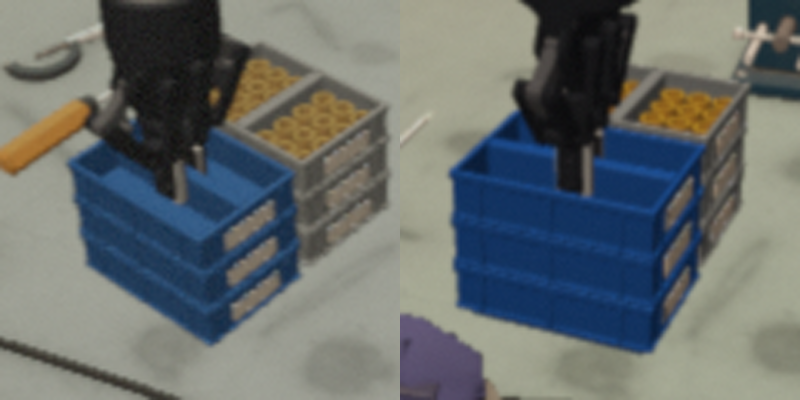

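It went in with no resistance, so I'll release (partial opening) and rise.

```bash
python3 -m creep '[0,0,0,0,0,0,0,0,0,0,0,0,0,0,0,0,0,0,0,0,0,0,0,0]' 165; python3 -m creep '[0,0,-0.4,0,0,0,-1,0,0,0,-2,0,0,0,-3,0,0,0,-4.5,0,0,0,-6,0,-2,0,-7,0,-2.6,0,-7,0,-2.6,0,-7,0,-2.6,0,-7,0]'; python3 two.py p10; python3 look.py w14 0 240 60 460 1.8
```

```text
time: 23.65
eef_pos: [0.5517, 0.1353, 0.0808]
tcp_rot: [0.999, -0.052, -0.0, -0.0]
contact_force: [-0.3, 0.5, -0.6]
opening: 0.354
time: 24.48
eef_pos: [0.4867, 0.1423, 0.2576]
tcp_rot: [0.999, -0.052, 0.002, -0.0]
contact_force: [0.9, 0.0, -1.0]
opening: 0.354
(432, 720, 3) 24.6333
```

View pics/p10.png

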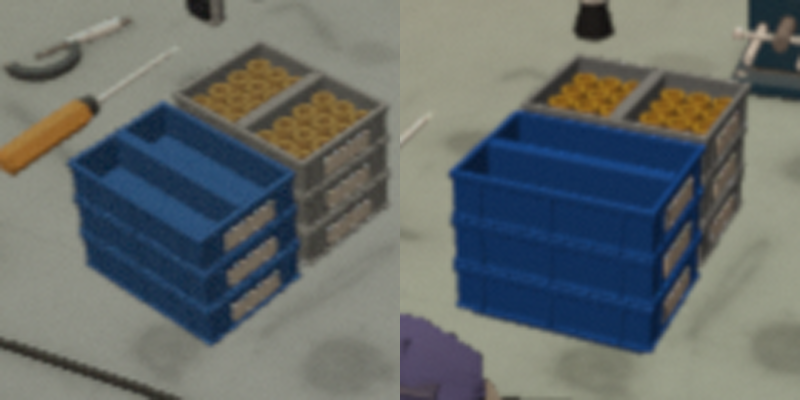

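View pics/w14.png

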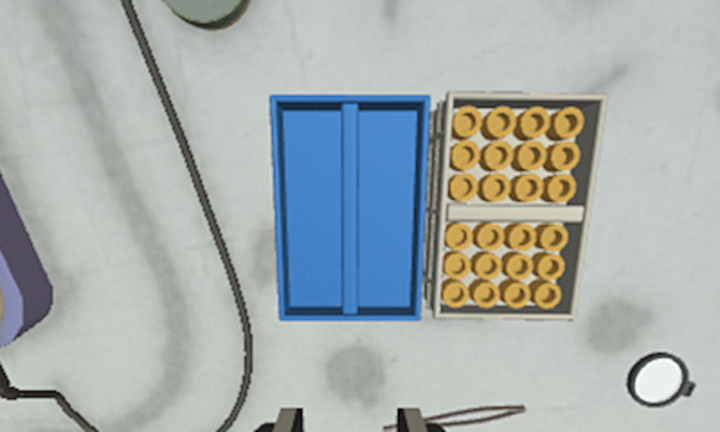

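Run:
```python
from fit import *
f=load("w14",0,60,1.8)
C=[(1,1),(1,-1),(-1,-1),(-1,1)]
b=fit(f,[(270,96),(431,96),(421,320),(279,320)],C,.104,[.55,.13,-.1])
a=fit(f,[(447,92),(606,94),(574,319),(431,316)],C,.104,[.55,.04,-.1])
print(rel(b,np.array([.5532,.1348,-.105])),rel(a,np.array([.5442,.038,-.1155])),rel(b,a)); s=ctrl.get_state();print(s["dq"].round(3),s["time"])
```

```text
[ 0.5522  0.135  -0.1046] [ 1.   0.2  0.9 -0.3 -1.  -0.  -0.9  0.1]
[ 0.5438  0.0384 -0.1173] [ 1.2  0.6  0.8 -1.  -0.7  0.4 -1.4  0. ]
[-0.001   0.0001  0.0004] [-0.0005  0.0003 -0.0018] [-0.0029  0.097   0.0127]
[-0.003  0.02  -0.002 -0.001  0.001  0.001] 24.6333
```

Both trays measure within about 1 mm and 0.002 rad of their stacks, and the robot is clear of everything.

```bash
python3 -c "
from plant import ctrl
print(ctrl.sign_off())"
```

```text
the job is handed in; nothing more can be done
None
```

The full grey tray and the single-divider blue tray are both nested on their stacks, and I handed the job in at about 24.6 s of the 72 s allowed.

**Full grey tray:** I squared it with the two open fingers while pushing it sideways. A correcting push from the front then took out an 8 mm offset in x. A further push slid it onto the grey stack, but the check showed it tipped, with only the leading edge dropped in. One more push of about 3 mm seated it fully.

**Blue tray:** I gripped the single-divider tray by its divider and set it on the blue stack. It went in without resistance, and I released it at the nested height.

**Last checks (wrist camera, about 1 mm accuracy):**

| Tray | Distance from straight over its stack | Angle error |
|---|---|---|
| Blue tray | about 1 mm | under 0.001 rad |
| Full grey tray | about 0.6 mm | 0.002 rad |

- **Nesting:** the scene and side pictures showed no gap under either tray. I judged the height from the pictures, as there is no depth reading.
- **Stacks:** neither had moved measurably.
- **Other things on the bench:** the arm did not go near the odd tray or the tools. I did not re-measure their positions at the end.
- **Disagreement:** tray sizes came out about 1.5% small in the wrist views. This looked like a steady camera scale error, and the positions agreed between views within about 1.5 mm.

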